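# Free two jammed spacers from the parts bottle and drop them in the tray pocket

### The arm

A 7-joint arm with a two-finger parallel gripper is mounted at the origin on the work surface. World frame = base frame: x ahead of the robot, y to its left, z up, the work surface at z = 0. Lengths are in m, angles in rad, forces in N, time in s.
With the tool pointing down it reaches from about 0.4 to 0.875 m from the base axis. Payload 19.3 kg.
Tool frame: the origin (TCP) lies midway between the tips of the shut fingers; the grasp point (between the pads) lies 19 mm behind it; z points along the fingers, y is the direction in which the jaws open and shut (so a half turn about z gives the same grasp; the last joint's range is limited). The gripper opens to 85 mm and grips with 20 to 120 N. Pads are 22 mm wide; open, the fingers measure 114 mm over their backs; the gripper's body (76 mm by 85 mm) begins 54 mm behind the grasp point. The pads swing forward as they close: fully open they stand 13 mm farther back than shut.
Start: joints at [-1.409, 0.521, -0.036, 1.599, 0.021, 1.021, -0.113], TCP at [0.144, 0.608, 0.231] pointing down, gripper open.
Joint ranges: [-2.91, 2.91], [-0.3, 2.13], [-1.5, 1.42], [0.17, 2.43], [-1.26, 4.41], [0.16, 1.93], [-2.52, 2.52]. Speed limits (rad/s): [1.89, 1.89, 2.39, 2.39, 3.01, 3.01, 3.01].

### API

Orientations are given as [roll, pitch, yaw] about the fixed x, y, z axes, in that order (R = Rz(yaw) Ry(pitch) Rx(roll)).
In Python, from workcell import telemetry, cams, workorder gives the robot as it stands. The module is installed in compiled form; this text tells all that it offers.
- The arm moves only by the tool apply_moves, never from a script. Its argument "steps" is a list of rows, each a list of 4 numbers: the shift along the tool's x, y, z in cm, then the turn about the tool's z in rad. A call has exactly 10 rows; each row is the pose to reach, as a shift and turn from the pose commanded when the call began, along the tool's axes at that moment; what a row does not reach only later rows make up. A row lasts 1/12 s, in which the tool goes at most 41.7 mm and 7.16 degrees, less where a joint would pass 70% of its speed; a pose out of reach is approached as far as the arm can. A call with a gripper value outside its range is refused whole. "claw" is the closure, from 0 (fully open) to 1 (shut), set as the call begins (left out, the last holds). The fingers move at their own pace and stop on an object; "force" is the grip in N (left out, the last holds). Time passes only in rows, so rows that repeat a pose let the fingers close, or fill a call up. It gives the time, the measured TCP pose, the force and the opening at its end, in the units of the state.
- telemetry.observe(): the state, without advancing time (a new reading comes with each control period).
- cams.grab_frame(name): name is "side" or "top"; returns a dict with "color" (400x640x3 uint8, red, green, blue), "mtx" (3x3 intrinsics, pixels), "eye" and "orientation" of the camera in the world. Camera axes: x right, y down, z forward; pixel columns grow to the right and rows downward; lengths in m; the calibration is good to about 2 mm. A picture is of the moment at which its call begins. There is no depth.
- workorder.job_done(): hands the job in, once; it reports no verdict.
Trained networks look in the newest picture that a camera, given by its name, has taken for a name from the list of things; names that differ only in an ending like _2 or _b are one class to them, and where a whole thing is asked for, a point or a joint stands for the part that bears it (a point fixed in the world has none). Each returns a list of dicts, best first, with "score" (0 to 1); they miss things now and then, are a little off and sometimes report something else, mostly with a low value. They report only what shows in the picture. A call takes as long as a camera call.
- cams.find_in(camera, name): "box" ([left, top, width, height] in pixels, round what is visible of it).
- cams.pinpoint(camera, name): "uv" ([column, row] in pixels: a listed point, or the origin of a listed thing).
The state is a dict: "clock": time; "qpos": joint angles; "qd": joint speeds; "joint_efforts": joint torques, N m; "position": TCP position; "tool_rot": TCP orientation; "force": force on the tool from outside, world axes, zero at the start; "moment": the same for the moment, N m; "grip_width": finger opening in m.
Only numpy, scipy, OpenCV 4.12 (cv2) and the standard library are available. Lean on these libraries where they do the work, as an engineer would, in place of code of your own. Each camera call takes 0.05 s, during which the arm holds its last target. There are 200 camera calls.

### The job

Two round spacers have hung up in the neck of the tilted parts bottle. Slide the catch tray fully in under the bottle's mouth by its red handle, tap the side of the bottle, briskly but not hard and again if need be, until both spacers have dropped out onto the tray, then slide the tray fully back out. Push the spacers along the tray, without picking them up, over the yellow lip so that both drop into the pocket beyond, and leave the other things on the bench where they are.

Things in the scene. Friction and masses are not known exactly. Their poses are not given: they have to be found in the camera images.
- mouth (a point): the middle of the lower edge of the bottle's mouth, 36 mm above the bench, on the fixed stand. This frame is level: x = the way the parts pour and the tray slides out, y = across (left when looking along x), z = up. The stand's dark base plate is 88 mm wide, 4 mm high, and runs from 135 mm behind this point to 285 mm ahead of it
- bottle: the flat white bottle, clear on top, with an orange collar, tilted 34 degrees, mouth down: body 140 mm long, 80 wide (88 over the 4 mm orange side pads), 25 thick, square shoulders; neck 35 mm long, 48 wide outside, 40 wide and 17 high inside; walls 4 mm; its top end stands 151 mm above the bench. Origin at the mouth's lower edge, x down along its slope to the mouth, y left, z out of its top
- side_right (a point): the spot to tap, on the orange soft pad on the bottle's right side (towards -y of the mouth frame): mid-thickness, 75 mm up the slope from the mouth; the pad goes on 35 mm down and 65 mm up the slope from it. The bottle sits on springy pads: pushed there it gives straight sideways, about 0.6 N per mm, at most 12 mm, and springs back. More than 40 N would damage it
- side_left (a point): the same spot on the bottle's left side, 88 mm from the right one. The spacers rest on the neck's shoulders against the side walls, each 2 mm too far out to drop: quick taps on either side (0.2 to 0.3 m/s, 6 to 8 mm past first contact), often 2 to 5, jog both out through the neck, one by one; a slow push does nothing
- tray (a joint): how far the tray is slid in under the mouth, in m: 0 = fully out at its stop, 0.105 = fully in at its stop. It moves straight along x of the mouth frame (in = towards -x), stays where it is left, and takes about 2 N to slide
- apron (a point): on the tray: the middle of the inner (bottle-side) end of the apron, on its top face, which is 28 mm above the bench. The tray is aluminium; its apron is flat, 110 mm long in x and 80 mm wide between side walls that are 4 mm thick and stand 8.5 mm above the apron; no wall at the inner end. Axes as the mouth frame. Fully out this point is 82 mm ahead of the mouth, fully in it is 23 mm behind it
- lip (a point): the middle of the crest of the yellow raised lip across the outer end of the apron: 3.5 mm above the apron, with a 30 degree ramp, 6 mm long, on the apron side and a sheer drop 2 mm beyond this point. It is 111 mm in x from the apron point. Axes as the mouth frame
- pocket (a point): the middle of the floor of the pocket beyond the lip: 46 mm long in x, 80 mm wide, 25 mm deep below the lip's crest, ended by a 6 mm wall that stands 8.5 mm above the apron's level
- handle (a point): the centre of the top of the tray's red handle: an upright round post, 14 mm across, standing outside the pocket's end wall (its centre 16 mm beyond that wall's outer face), its top 75 mm above the bench; the top 40 mm is clear on all sides
- spacer_steel: dark steel disc with a small black bore, 28 mm across, 10 mm thick, about 45 g; origin at its centre, z along its axis. Starts in the bottle on the right-hand shoulder of the neck
- spacer_brass: brass disc with a small black bore, 28 mm across, 10 mm thick, about 45 g; origin at its centre, z along its axis. Starts in the bottle on the left-hand shoulder of the neck
- screwdriver: screwdriver with a green handle; a bystander, leave it alone; origin at its underside's middle
- spanner: steel spanner lying flat; a bystander, leave it alone; origin at its underside's middle
- cleaner: white cleaner bottle with a red cap, 68 mm across, 190 mm tall; a bystander, leave it alone; origin at its underside's middle
- grease_jar: amber jar with a black cap, 60 mm across, 70 mm tall; a bystander, leave it alone; origin at its underside's middle
- socket: steel socket standing upright, 26 mm across, 36 mm tall; a bystander, leave it alone; origin at its underside's middle
- wood_block: wooden block, 90 x 50 x 35 mm; a bystander, leave it alone; origin at its underside's middle
- bearing: steel ball-bearing ring, 52 mm across, 15 mm thick; a bystander, leave it alone; origin at its underside's middle

How it is judged:
On the way, in this order (a step that is already met when the one before it is completed fails the run):
1. the tray is slid in under the mouth, to within 8 mm of its inner stop (value of joint tray above 0.097 m), for 0.2 s.
2. both spacers have dropped out of the bottle onto the tray's apron (a rear edge may still lean on the mouth), the tray still under the mouth (x of each of spacer_steel, spacer_brass in the frame of mouth above 0.004 m and z of spacer_steel in the frame of apron between 0 and 0.018 m and x of each of spacer_steel, spacer_brass in the frame of lip below 0 m and linear speed of each of spacer_steel, spacer_brass below 0.03 m/s and z of spacer_brass in the frame of apron between 0 and 0.018 m and value of joint tray above 0.085 m), for 0.2 s.
3. the tray is slid back out, to within 10 mm of its outer stop, with both spacers on it (value of joint tray below 0.01 m and x of each of spacer_steel, spacer_brass in the frame of apron above 0 m), for 0.2 s.
At the end, for the whole second after the job is handed in: both spacers rest in the pocket, their centres beyond the lip and at least 5 mm below its crest, lying any way up, and the tray is within 12 mm of its outer stop (x of spacer_steel in the frame of lip between 0.002 and 0.048 m and z of spacer_steel in the frame of lip between -0.03 and -0.005 m and linear speed of each of spacer_steel, spacer_brass below 0.02 m/s and x of spacer_brass in the frame of lip between 0.002 and 0.048 m and z of spacer_brass in the frame of lip between -0.03 and -0.005 m and value of joint tray below 0.012 m); the robot touches nothing.
It fails at once if the bottle is struck with more than 40 N (contact force between bottle and the fingers above 40 N or contact force between bottle and the arm above 40 N).
It fails at once if a spacer that has left the bottle is lifted so that its centre is more than 35 mm above the apron ((x of spacer_steel in the frame of mouth above 0.03 m and z of spacer_steel in the frame of apron above 0.035 m) or (x of spacer_brass in the frame of mouth above 0.03 m and z of spacer_brass in the frame of apron above 0.035 m)).
It fails at once if one of the other things on the bench is moved by more than 30 mm (distance of any of screwdriver, spanner, cleaner, grease_jar, socket, wood_block, bearing from where it was at the start of the episode above 0.03 m).
It also fails if it takes over 56 s, if anything falls off the work surface, if the arm or the gripper's body presses on something with over 40 N, if the wrist force passes 120 N, or if a joint passes its speed limit or range.

## Working session

There is one attempt and no reset: what is moved stays moved. The work goes in short steps, Python scripts to look and compute and a tool call to move; the robot and the scene stay as the last step left them, time stands still between calls to the robot, and variables do not carry over. Pictures are saved under pics/ and viewed, about 8 in all and at most 12, crops included, and the job is handed in when it is done.

Besides the shell and the picture viewer there is one more tool, called after "Emit:" as name([rows], argument=value, ...), one row to a line, values as JSON. apply_moves: Moves the arm, as the interface text tells. Its arguments: {"type":"object","properties":{"steps":{"type":"array"},"claw":{"type":"number"},"force":{"type":"number"}},"required":["steps"]}

```bash
mkdir -p pics; cat > h.py <<'E'
from workcell import telemetry, cams, workorder
import numpy as np, cv2
from scipy.spatial.transform import Rotation as R
def rot(o):
    o=np.array(o,float)
    if o.shape==(3,3): return o
    return R.from_euler('xyz',o).as_matrix() if o.size==3 else R.from_quat(o).as_matrix()
def ray(f,uv):
    d=rot(f['orientation'])@np.linalg.inv(f['mtx'])@np.array([uv[0],uv[1],1.]); return np.array(f['eye']),d
def onz(f,uv,z):
    e,d=ray(f,uv); return e+d*(z-e[2])/d[2]
def proj(f,p):
    c=np.array(f['mtx'])@rot(f['orientation']).T@(np.array(p)-f['eye']); return c[:2]/c[2]
def tri(fs,uvs):
    A=0;b=0
    for f,u in zip(fs,uvs):
        e,d=ray(f,u); d=d/np.linalg.norm(d); M=np.eye(3)-np.outer(d,d); A=A+M; b=b+M@e
    return np.linalg.solve(A,b)
def save(f,n): cv2.imwrite(f'pics/{n}.png',f['color'][:,:,::-1])
E
python3 - <<'E'
from h import *
np.set_printoptions(precision=4,suppress=True)
s=telemetry.observe(); print(s['clock'],s['position'],s['tool_rot'],s['force'],s['grip_width'])
fs={}
for c in('side','top'):
    f=fs[c]=cams.grab_frame(c); save(f,c+'0'); print(c,f['eye'],f['orientation'],f['mtx'])
H=dict(mouth=.036,apron=.028,lip=.0315,pocket=.0065,handle=.075,side_right=None,side_left=None)
for n in H:
    uv={}
    for c in fs:
        r=cams.pinpoint(c,n)
        if r: uv[c]=r[0]['uv']; print(n,c,r[0]['uv'],round(r[0]['score'],2), onz(fs[c],uv[c],H[n]) if H[n] else '')
    if len(uv)==2: print('   tri',tri([fs[c] for c in fs],[uv[c] for c in fs]))
E
```

```text
0.0 [0.1436 0.6079 0.2307] [-3.1404  0.0001  2.9097] [-0.4747  0.28    0.7934] 0.08521500032878353
side [ 0.2063 -0.7832  0.9676] [-2.3728  0.0103 -0.4222] [[411.6688   0.     317.716 ]
 [  0.     411.6688 203.591 ]
 [  0.       0.       1.    ]]
top [0.4295 0.024  1.5295] [-3.0825 -0.0261 -1.5852] [[511.7006   0.     318.2547]
 [  0.     511.7006 203.6552]
 [  0.       0.       1.    ]]
mouth side [307.5, 193.8] 0.88 [0.5548 0.0966 0.036 ]
mouth top [279.5, 191.5] 0.71 [0.5545 0.0965 0.036 ]
   tri [0.5546 0.0964 0.0362]
apron side [314.7, 212.7] 0.98 [0.5452 0.0178 0.028 ]
apron top [303.2, 193.0] 0.61 [0.5498 0.0273 0.028 ]
   tri [0.5501 0.0275 0.0164]
lip side [320.3, 236.4] 0.7 [ 0.5205 -0.0788  0.0315]
lip top [338.7, 202.4] 0.64 [ 0.5206 -0.0766  0.0315]
   tri [ 0.521  -0.0768  0.029 ]
pocket side [321.3, 247.9] 0.92 [ 0.5134 -0.101   0.0065]
pocket top [347.6, 200.6] 0.69 [ 0.5272 -0.105   0.0065]
   tri [ 0.5204 -0.1028  0.0066]
handle side [327.7, 246.2] 0.9 [ 0.5099 -0.1516  0.075 ]
handle top [364.0, 205.5] 0.76 [ 0.5082 -0.1458  0.075 ]
   tri [ 0.5101 -0.1471  0.0693]
side_right side [293.6, 169.5] 0.67 
side_right top [277.9, 190.0] 0.6 
   tri [0.5325 0.0998 0.149 ]
side_left side [321.8, 165.1] 0.92 
side_left top [167.9, 158.5] 0.68 
   tri [ 0.7286  0.4667 -0.1962]
```

```bash
python3 - <<'E'
import cv2
a=cv2.imread('pics/side0.png');b=cv2.imread('pics/top0.png')
cv2.imwrite('pics/c0.png',cv2.resize(a[100:300,170:470],(800,533)))
cv2.imwrite('pics/c1.png',b)
E
```

```text
(no output)
```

View pics/side0.png

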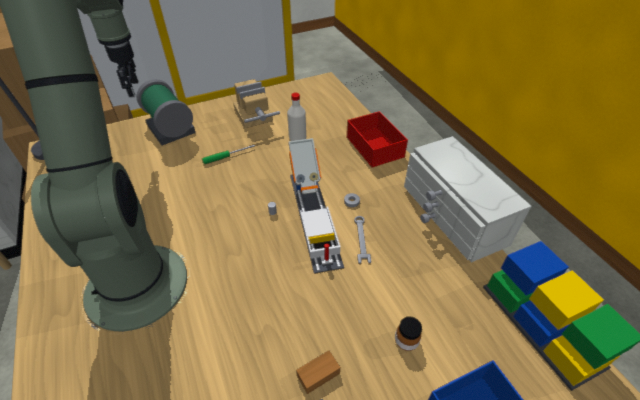

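View pics/top0.png

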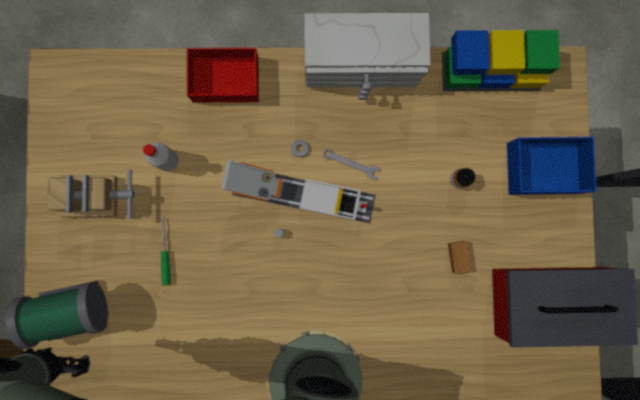

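The side picture shows the bottle at about (305,165) and the tray's handle at (327,250). The top picture shows the bottle at (250,180) and the handle at (364,205). The pour direction is roughly world -y. Mouth to lip measures 176 mm but should be 193, so I'll overlay the model and refine the fit.

```bash
cat >> h.py <<'E'
def mframe(x,y,yaw): # mouth frame -> world fn ; z in bench heights
    c,s=np.cos(yaw),np.sin(yaw)
    return lambda p: np.array([x+c*p[0]-s*p[1], y+s*p[0]+c*p[1], p[2]])
def bot(p): # bottle frame -> mouth coords (bench height z)
    a=np.radians(34); return np.array([p[0]*np.cos(a)+p[2]*np.sin(a),p[1],.036-p[0]*np.sin(a)+p[2]*np.cos(a)])
def overlay(f,W,tray,box,k):
    u0,v0,u1,v1=box
    im=cv2.resize(f['color'][v0:v1,u0:u1,::-1],None,fx=k,fy=k,interpolation=cv2.INTER_CUBIC)
    def pl(P,col):
        q=np.array([(proj(f,W(p))-[u0,v0]+.5)*k for p in P]).round().astype(np.int32); cv2.polylines(im,[q],True,col,1)
    rect=lambda x0,x1,w,z:[(x0,-w,z),(x1,-w,z),(x1,w,z),(x0,w,z)]
    pl(rect(-.135,.285,.044,.004),(255,0,255))
    pl([bot(p) for p in rect(-.035-.14,-.035,.04,.025)],(0,255,0)); pl([bot(p) for p in rect(-.035,0,.024,.025)],(0,255,0))
    a=.082-tray
    pl(rect(a,a+.11,.04,.028),(255,255,0)); pl(rect(a+.107,a+.113,.04,.0315),(0,0,255)); pl(rect(a+.113,a+.159,.04,.0365),(255,0,0))
    h=a+.181; pl([(h+.007*np.cos(t),.007*np.sin(t),.075) for t in np.linspace(0,6,20)],(255,0,0))
    return im
E
python3 - <<'E'
from h import *
from scipy.optimize import least_squares
fs={c:cams.grab_frame(c) for c in('side','top')}
# yellow, red centroids as extra obs
obs=[]
for c in fs:
    hsv=cv2.cvtColor(fs[c]['color'],cv2.COLOR_RGB2HSV)
    for n,p in(('lip',(.193,0,.0315)),('handle',(.263,0,.075))):
        r=cams.pinpoint(c,n)[0]['uv']; obs.append((c,p,r))
def res(q):
    W=mframe(*q); return np.concatenate([proj(fs[c],W(p))-u for c,p,u in obs])
s=least_squares(res,[.555,.11,np.arctan2(-.245,-.045)]); print(s.x,np.degrees(s.x[2]),s.fun.round(1))
W=mframe(*s.x)
a=overlay(fs['side'],W,0,(265,120,365,280),4); b=overlay(fs['top'],W,0,(210,140,400,240),4)
im=np.zeros((640+0,400+760,3),np.uint8); im[:,:400]=a; im[:400,400:]=b
cv2.imwrite('pics/o_side.png',a[:600]); cv2.imwrite('pics/o_top.png',b)
E
```

```text
[ 0.59315081  0.10065099 -1.91984518] -109.99902623101248 [-2.4 -2.   0.4 -2.3  2.4 -1.5  1.6  1.1]
```

View pics/o_top.png

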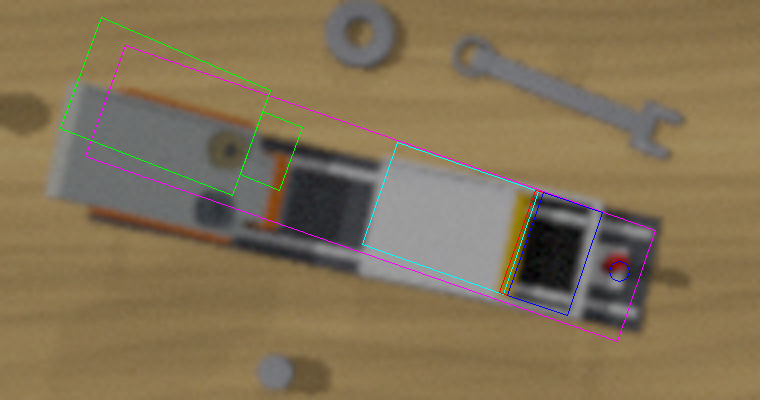

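View pics/o_side.png

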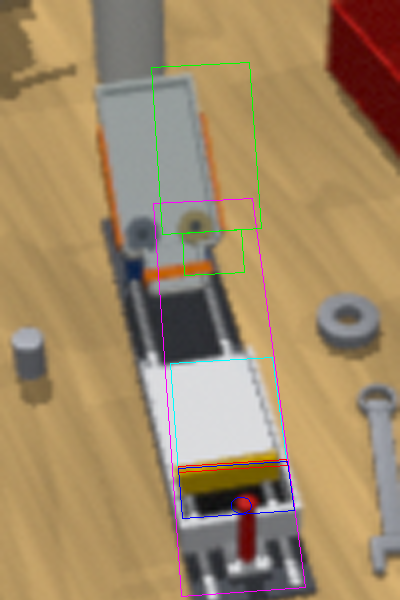

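The yaw is off: the overlay lies skewed. I'll refit from tray and base corners read in the crops. In the top crop these are (382,160), (358,272), (603,205), (660,218) and (642,330); in the side crop, (140,362), (250,350), (180,525) and (302,500).

```bash
python3 - <<'E'
from h import *
from scipy.optimize import least_squares
fs={c:cams.grab_frame(c) for c in('side','top')}
T=[((660,218),(.285,.044,.004)),((642,330),(.285,-.044,.004)),((382,160),(.082,.044,.0365)),((358,272),(.082,-.044,.0365)),((603,205),(.247,.044,.0365)),((614,265),(.263,0,.072))]
S=[((140,362),(.082,-.044,.0365)),((250,350),(.082,.044,.0365)),((180,525),(.247,-.044,.0365)),((302,500),(.247,.044,.0365)),((245,505),(.263,0,.073))]
obs=[('top',p,np.array(u)/4+[210,140]-.5) for u,p in T]+[('side',p,np.array(u)/4+[265,120]-.5) for u,p in S]
def res(q):
    W=mframe(*q); return np.concatenate([proj(fs[c],W(p))-u for c,p,u in obs])
for sel in('top','side',''):
    o2=obs; obs=[o for o in o2 if sel in o[0]]
    s=least_squares(res,[.555,.11,np.arctan2(-.245,-.045)],loss='soft_l1'); obs=o2
    print(sel,s.x,np.degrees(s.x[2])); 
print(s.fun.round(1))
W=mframe(*s.x)
a=overlay(fs['side'],W,0,(265,120,365,280),3); b=overlay(fs['top'],W,0,(210,140,400,240),4)
im=np.zeros((560,800,3),np.uint8); 
im[:480,:300]=a; im[:253,300:780]=cv2.resize(b,(480,253)); cv2.imwrite('pics/o2.png',im)
for n,p in(('mouth',(0,0,.036)),('handle',(.263,0,.075)),('sr',bot((-.075,-.044,.0125))),('sl',bot((-.075,.044,.0125)))): print(n,W(p).round(4))
E
```

```text
top [ 0.56466956  0.10967997 -1.78639224] -102.3527357016744
side [ 0.56444024  0.11214356 -1.7871161 ] -102.39421001805486
 [ 0.56447415  0.1106395  -1.78732418] -102.40613189285288
[-3.1  0.  -4.3  0.8  0.1 -0.4  0.   1.  -0.  -0.2  1.  -0.1  0.1  0.2
  0.3 -1.2  0.2  1.  -0.   2.   0.5 -0.3]
mouth [0.5645 0.1106 0.036 ]
handle [ 0.508  -0.1462  0.075 ]
sr [0.5334 0.174  0.0883]
sl [0.6193 0.1551 0.0883]
```

View pics/o2.png

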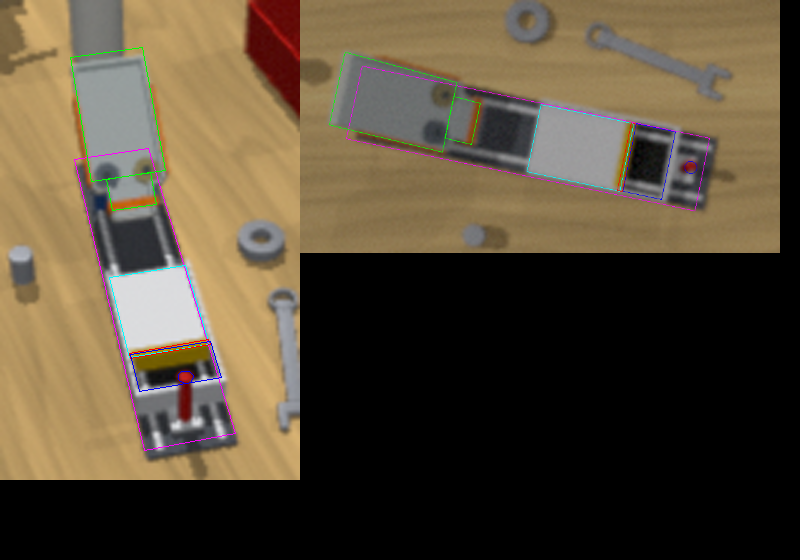

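The fit is good now. The mouth is at (0.5645, 0.1106) with yaw -102.4°, and the handle is at (0.508, -0.146). Next I'll compute the moves.

```bash
cat >> h.py <<'E'
W=mframe(.5645,.1106,np.radians(-102.4))
def mouthco(p):
    c,s=np.cos(np.radians(-102.4)),np.sin(np.radians(-102.4)); d=np.array(p)[:2]-[.5645,.1106]
    return np.array([c*d[0]+s*d[1],-s*d[0]+c*d[1],p[2]])
def shift(target,yaw=np.radians(77.6),start=None,syaw=None):
    s=telemetry.observe(); p=np.array(start if start is not None else s['position']); o=np.array(s['tool_rot'])
    if syaw is not None:o=np.array([np.pi,0,syaw])
    d=rot(o).T@(np.array(target)-p)*100
    print('shift cm',d.round(2),'turn',round((o[2]-yaw+np.pi)%(2*np.pi)-np.pi,3))
E
python3 - <<'E'
from h import *
shift([.43,.30,.25],2.9097-1.0)
shift([.508,-.1462,.13],start=[.43,.30,.25],syaw=2.9097-1.0)
E
```

```text
shift cm [-34.96 -23.42  -1.87] turn 1.0
shift cm [-44.68  -7.48  12.  ] turn 0.555
```

Emit:
apply_moves([
  [-3.4,-2.3,-0.2,0.1],
  [-6.8,-4.6,-0.4,0.2],
  [-10.2,-6.9,-0.6,0.3],
  [-13.6,-9.2,-0.8,0.4],
  [-17,-11.5,-1,0.5],
  [-20.4,-13.8,-1.2,0.6],
  [-23.8,-16.1,-1.4,0.7],
  [-27.2,-18.4,-1.6,0.8],
  [-30.6,-20.7,-1.8,0.9],
  [-34,-23,-1.9,1.0],
], claw=0.3, force=40)

```text
clock: 2.03
position: [0.4228, 0.3047, 0.2509]
tool_rot: [3.141, -0.001, 1.905]
force: [0.2, 0.8, -0.2]
grip_width: 0.0596
```

```bash
python3 - <<'E'
from h import *
s=telemetry.observe();print(s['clock'],s['position'],s['tool_rot'],s['grip_width'])
shift([.508,-.1462,.13])
E
```

```text
2.0333 [0.42277093 0.30468408 0.25085175] [ 3.14081317e+00 -5.23023508e-04  1.90496347e+00] 0.05957998851429353
shift cm [-45.4   -6.75  12.06] turn 0.551
```

Emit:
apply_moves([
  [-4,-0.6,0,0.06],
  [-8,-1.2,0,0.12],
  [-12,-1.8,0,0.18],
  [-16,-2.4,0.5,0.24],
  [-20,-3.0,1,0.3],
  [-24,-3.6,2,0.36],
  [-28,-4.2,3,0.42],
  [-32,-4.8,4,0.48],
  [-36,-5.4,5,0.53],
  [-40,-6,6,0.551],
], claw=0.3)

```text
clock: 2.87
position: [0.4982, -0.0927, 0.19]
tool_rot: [3.141, -0.0, 1.356]
force: [1.0, 0.9, -0.6]
grip_width: 0.0599
```

```bash
python3 - <<'E'
from h import *
s=telemetry.observe();print(s['clock'],s['position'],s['tool_rot'],s['grip_width'])
shift([.508,-.1462,.045])
E
```

```text
2.8667 [ 0.49820215 -0.09273271  0.19001557] [ 3.14103964e+00 -1.79451240e-04  1.35613211e+00] 0.05986660673145599
shift cm [-5.02  2.09 14.5 ] turn 0.002
```

Emit:
apply_moves([
  [-2.5,1,2,0],
  [-5,2.1,4,0],
  [-5,2.1,6.5,0],
  [-5,2.1,9,0],
  [-5,2.1,11,0],
  [-5,2.1,13,0],
  [-5,2.1,14,0],
  [-5,2.1,14.5,0],
  [-5,2.1,14.5,0],
  [-5,2.1,14.5,0],
])

```text
clock: 3.7
position: [0.5084, -0.1443, 0.046]
tool_rot: [3.141, 0.0, 1.359]
force: [-0.5, 0.2, 0.1]
grip_width: 0.0602
```

Emit:
apply_moves([
  [0,0,0,0],
  [0,0,0,0],
  [0,0,0,0],
  [0,0,0,0],
  [0,0,0,0],
  [0,0,0,0],
  [0,0,0,0],
  [0,0,0,0],
  [0,0,0,0],
  [0,0,0,0],
], claw=1, force=40)

```text
clock: 4.53
position: [0.5102, -0.1446, 0.0461]
tool_rot: [3.137, 0.0, 1.359]
force: [9.2, -1.8, 0.5]
grip_width: 0.0127
```

```bash
python3 - <<'E'
from h import *
s=telemetry.observe();print(s['clock'],s['position'],s['tool_rot'],s['grip_width'],s['force'],mouthco(s['position']))
shift(W([.263-.105,0,.045]))
E
```

```text
4.5333 [ 0.51020291 -0.14458363  0.0461257 ] [3.13727903e+00 2.80240480e-04 1.35900590e+00] 0.012672925563941015 [ 9.17346847 -1.77614795  0.47461947] [0.26089028 0.00176648 0.0461257 ]
shift cm [10.29 -0.13  0.11] turn 0.005
```

Emit:
apply_moves([
  [1,0.1,0,0],
  [2.5,0.2,0,0],
  [4,0.2,0,0],
  [5.5,0.2,0,0],
  [7,0.2,0,0],
  [8.5,0.2,0,0],
  [9.6,0.2,0,0],
  [10.3,0.2,0,0],
  [10.6,0.2,0,0],
  [10.6,0.2,0,0],
])

```text
clock: 5.37
position: [0.5325, -0.0439, 0.0458]
tool_rot: [3.14, 0.003, 1.357]
force: [-0.5, -18.3, 2.2]
grip_width: 0.0126
```

```bash
python3 - <<'E'
from h import *
s=telemetry.observe();print(s['clock'],s['position'],s['tool_rot'],s['grip_width'],s['force'],mouthco(s['position']))
f=cams.grab_frame('top'); g=cams.grab_frame('side')
a=overlay(g,W,.105,(265,120,365,280),3); b=overlay(f,W,.105,(210,140,400,240),4)
im=np.zeros((480,780,3),np.uint8); im[:480,:300]=a; im[:253,300:780]=cv2.resize(b,(480,253)); cv2.imwrite('pics/o3.png',im)
E
```

```text
5.3667 [ 0.53246588 -0.04391401  0.04577197] [3.13964306 0.00349478 1.35653929] 0.012585674762998236 [ -0.51091281 -18.34157874   2.21765042] [0.15778841 0.00189278 0.04577197]
```

View pics/o3.png

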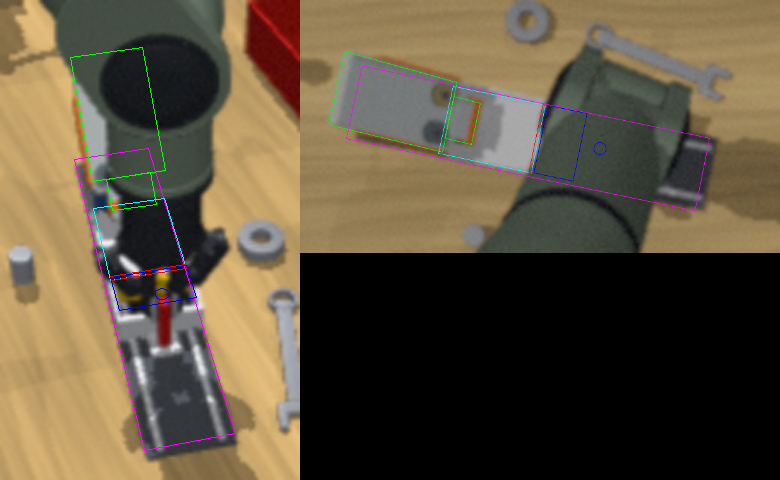

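The side view shows the tray under the mouth, with the handle gripped at about (163,293). The grip centre says the true y is about 2 mm more. Next I'll release and go to the right side of the bottle.

Emit:
apply_moves([
  [-0.2,0,0,0],
  [-0.2,0,0,0],
  [-0.2,0,0,0],
  [-0.2,0,0,0],
  [-0.2,0,-1.5,0],
  [-0.2,0,-4,0],
  [-0.2,0,-6.5,0],
  [-0.2,-2,-8,0],
  [0,-5,-8,0],
  [0,-9,-8,0],
], claw=0.4)

```text
clock: 6.3
position: [0.4452, -0.0216, 0.126]
tool_rot: [3.139, -0.001, 1.359]
force: [0.7, 0.8, 0.5]
grip_width: 0.0508
```

Emit:
apply_moves([
  [3,0,0,0],
  [6,0,0,0],
  [9,0,0,0],
  [12,0,0,0],
  [15,0,0,0],
  [18,0,0,0],
  [20,0,0,0],
  [21.3,0,1,0],
  [21.3,0,3,0],
  [21.3,0,4.2,0],
], claw=1)

```text
clock: 7.13
position: [0.4885, 0.1865, 0.0814]
tool_rot: [-3.141, 0.001, 1.36]
force: [-0.2, -0.9, -0.0]
grip_width: -0.0
```

```bash
sed -i 's/\.5645,\.1106/.5664,.1102/g' h.py; python3 - <<'E'
from h import *
s=telemetry.observe();print(s['clock'],s['position'],s['tool_rot'],s['grip_width'],s['force'],mouthco(s['position']))
for n in 'top','side':
  f=cams.grab_frame(n)
  for k in('spacer_steel','spacer_brass'):
    print(n,k,[(np.round(r['uv'],1),round(r['score'],2)) for r in cams.pinpoint(n,k)[:1]])
E
```

```text
7.1333 [0.48851558 0.18651433 0.08142334] [-3.14080448e+00  7.04441429e-04  1.36006710e+00] -1.943987836814726e-05 [-0.20902662 -0.94540015 -0.01747529] [-0.05780955 -0.09245494  0.08142334]
top spacer_steel []
top spacer_brass [(array([259.9, 167.3]), 0.33)]
side spacer_steel [(array([351.9, 200.4]), 0.16)]
side spacer_brass [(array([310. , 192.4]), 0.62)]
```

Emit:
apply_moves([
  [0,1,0,0],
  [0,2,0,0],
  [0,2.6,0,0],
  [0,2.9,0,0],
  [0,3.1,0,0],
  [0,3.3,0,0],
  [0,3.5,0,0],
  [0,3.7,0,0],
  [0,3.9,0,0],
  [0,4.0,0,0],
])

```text
clock: 8.27
position: [0.5281, 0.1778, 0.0832]
tool_rot: [-3.141, 0.0, 1.359]
force: [-4.1, 0.2, 1.0]
grip_width: 0.0002
```

Emit:
apply_moves([
  [0,-1.5,0,0],
  [0,-3.2,0,0],
  [0,-3.2,0,0],
  [0,-3.2,0,0],
  [0,-2.0,0,0],
  [0,0.1,0,0],
  [0,-1.5,0,0],
  [0,-3,0,0],
  [0,-3,0,0],
  [0,-3,0,0],
])

```text
clock: 9.1
position: [0.4994, 0.1842, 0.0835]
tool_rot: [3.141, -0.0, 1.359]
force: [-0.1, -0.9, 0.0]
grip_width: 0.0002
```

```bash
cat > see.py <<'E'
from h import *
import sys
s=telemetry.observe();print(s['clock'],s['force'].round(1) if hasattr(s['force'],'round') else s['force'],mouthco(s['position']))
t=float(sys.argv[1]) if len(sys.argv)>1 else .105
for n in 'top','side':
  f=cams.grab_frame(n); save(f,f'{n}_{s["clock"]:.1f}')
  for k in('spacer_steel','spacer_brass'):
    for r in cams.pinpoint(n,k)[:1]: print(n,k,np.round(r['uv'],1),round(r['score'],2),'mouth@.033:',mouthco(onz(f,r['uv'],.033)).round(3))
E
python3 see.py
```

```text
9.1 [-0.1 -0.9  0. ] [-0.05790769 -0.08129286  0.08348126]
top spacer_steel [306.3 195. ] 0.66 mouth@.033: [ 0.095 -0.003  0.033]
top spacer_brass [273.5 188.9] 0.56 mouth@.033: [-0.003 -0.005  0.033]
side spacer_steel [314.1 373.1] 0.57 mouth@.033: [ 0.583 -0.101  0.033]
side spacer_brass [314.2 204.4] 0.56 mouth@.033: [0.064 0.004 0.033]
```

```bash
cat > crop.py <<'E'
from h import *
g=cams.grab_frame('side');f=cams.grab_frame('top')
a=cv2.resize(g['color'][140:280,265:365,::-1],None,fx=4,fy=4,interpolation=3)
b=cv2.resize(f['color'][155:230,240:340,::-1],None,fx=4,fy=4,interpolation=3)
im=np.zeros((560,800,3),np.uint8); im[:,:400]=a; im[:300,400:]=b
import sys; cv2.imwrite(f'pics/{sys.argv[1]}.png',im)
E
python3 crop.py d1
```

```text
(no output)
```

View pics/d1.png

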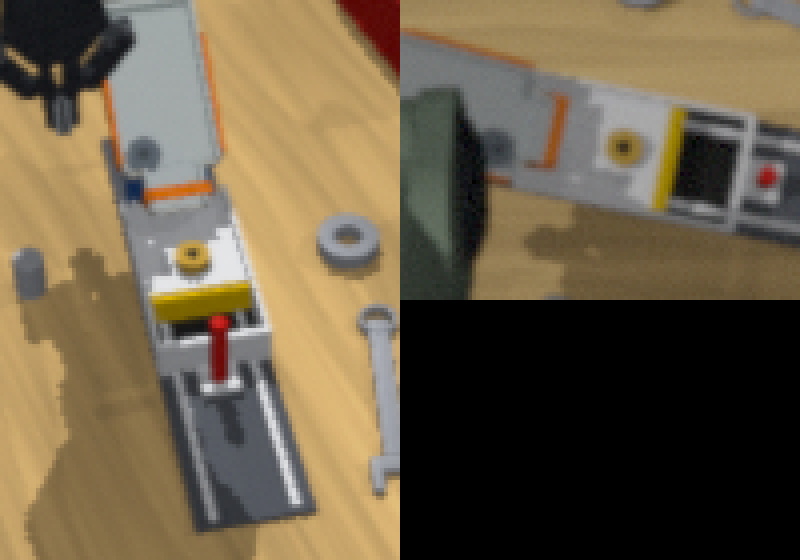

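The brass spacer is out and on the apron at side crop (192,256). The steel one is still on the right shoulder at (143,153). I'll tap again.

Emit:
apply_moves([
  [0,-0.2,0,0],
  [0,1.0,0,0],
  [0,3.1,0,0],
  [0,1.5,0,0],
  [0,0,0,0],
  [0,0,0,0],
  [0,0,0,0],
  [0,0,0,0],
  [0,0,0,0],
  [0,0,0,0],
])

```text
clock: 10.33
position: [0.4994, 0.1839, 0.0833]
tool_rot: [3.141, -0.0, 1.358]
force: [0.1, -0.3, 0.3]
grip_width: 0.0
```

```bash
python3 see.py; python3 crop.py d2; python3 - <<'E'
import cv2;a=cv2.imread('pics/d1.png').astype(int);b=cv2.imread('pics/d2.png').astype(int)
d=abs(a-b).max(2)>50;import numpy as np
n,l,s,c=cv2.connectedComponentsWithStats(d.astype('uint8'));print([(x[:5].tolist()) for x in s[1:] if x[4]>60])
E
```

```text
10.3333 [ 0.1 -0.3  0.3] [-0.05763377 -0.08128339  0.08332907]
top spacer_brass [302.9 193.8] 0.58 mouth@.033: [ 0.084 -0.001  0.033]
side spacer_steel [311.7 196.4] 0.57 mouth@.033: [0.027 0.003 0.033]
side spacer_brass [316.3 214.5] 0.61 mouth@.033: [0.108 0.002 0.033]
[[584, 124, 32, 36, 928], [616, 132, 12, 32, 208], [484, 136, 24, 28, 432], [128, 140, 32, 28, 784], [632, 140, 28, 32, 656], [172, 228, 36, 28, 784], [176, 260, 36, 32, 816]]
```

View pics/d2.png

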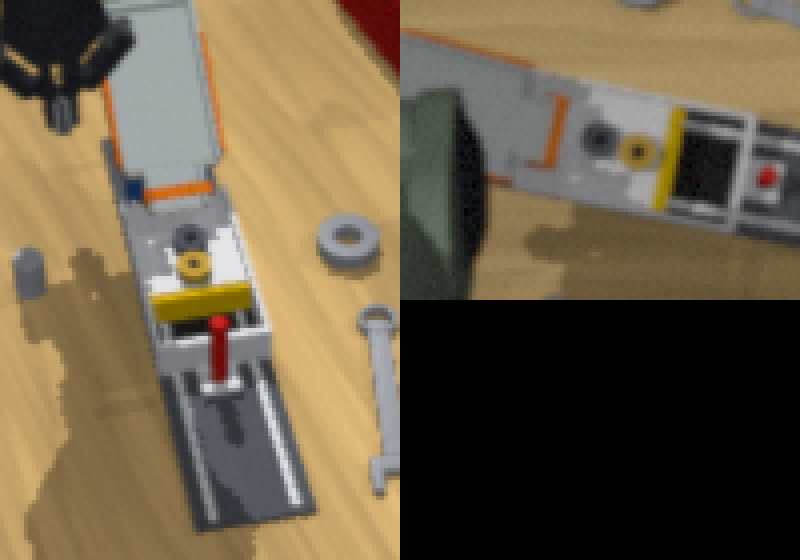

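Both spacers lie flat on the apron, in line along x: top crop brass (637,152), steel (599,138). I'll go back to the handle.

Emit:
apply_moves([
  [0,-0.5,-2,0],
  [-2,-0.5,-4,0],
  [-5.5,-0.5,-5,0],
  [-9,-0.5,-5,0],
  [-12.5,0,-5,0],
  [-16,2,-5,0],
  [-19,4,-5,0],
  [-21,6,-5,0],
  [-21.5,8,-5,0],
  [-21.5,8.1,-4.5,0],
], claw=0.4)

```text
clock: 11.57
position: [0.5358, -0.0461, 0.1291]
tool_rot: [3.138, 0.0, 1.356]
force: [-1.2, 0.2, -0.0]
grip_width: 0.0517
```

Emit:
apply_moves([
  [0,0,1.5,0],
  [0,0,3.5,0],
  [0,0,5.5,0],
  [0,0,7,0],
  [0,0,8,0],
  [0,0,8.2,0],
  [0,0,8.2,0],
  [0,0,8.2,0],
  [0,0,8.2,0],
  [0,0,8.2,0],
])

```text
clock: 12.4
position: [0.5333, -0.043, 0.0471]
tool_rot: [3.14, -0.0, 1.359]
force: [0.3, 0.5, 0.1]
grip_width: 0.0516
```

Emit:
apply_moves([
  [0,0,0,0],
  [0,0,0,0],
  [0,0,0,0],
  [0,0,0,0],
  [0,0,0,0],
  [0,0,0,0],
  [0,0,0,0],
  [0,0,0,0],
  [0,0,0,0],
  [0,0,0,0],
], claw=1)

```text
clock: 13.23
position: [0.5327, -0.043, 0.0465]
tool_rot: [-3.141, -0.0, 1.359]
force: [-2.9, 1.0, 7.1]
grip_width: 0.013
```

```bash
python3 see.py
```

```text
13.2333 [-2.9  1.   7.1] [ 1.56889082e-01 -4.71627466e-05  4.65233610e-02]
top spacer_steel [293.  189.4] 0.57 mouth@.033: [0.053 0.006 0.033]
top spacer_brass [300.2 192.9] 0.53 mouth@.033: [ 0.076 -0.     0.033]
side spacer_brass [307.6 192.3] 0.64 mouth@.033: [ 0.006 -0.006  0.033]
```

Gripped. Now I'll slide the tray out smoothly over two calls.

Emit:
apply_moves([
  [-0.2,0,0,0],
  [-0.6,0,0,0],
  [-1.2,0,0,0],
  [-1.9,0,0,0],
  [-2.6,0,0,0],
  [-3.3,0,0,0],
  [-4.0,0,0,0],
  [-4.7,0,0,0],
  [-5.4,0,0,0],
  [-6.1,0,0,0],
])

```text
clock: 14.37
position: [0.5196, -0.1027, 0.0465]
tool_rot: [-3.141, -0.001, 1.359]
force: [-4.4, 2.0, 9.3]
grip_width: 0.0126
```

Emit:
apply_moves([
  [-0.7,0,0,0],
  [-1.4,0,0,0],
  [-2.1,0,0,0],
  [-2.8,0,0,0],
  [-3.4,0,0,0],
  [-3.9,0,0,0],
  [-4.2,0,0,0],
  [-4.4,0,0,0],
  [-4.6,0,0,0],
  [-4.7,0,0,0],
])

```text
clock: 15.2
position: [0.5101, -0.1458, 0.0465]
tool_rot: [-3.14, -0.004, 1.361]
force: [-2.1, 24.3, 13.7]
grip_width: 0.0127
```

```bash
python3 see.py
```

```text
15.2 [-2.1 24.3 13.7] [ 2.62116644e-01 -2.39292156e-05  4.64727442e-02]
top spacer_steel [326.7 197.8] 0.47 mouth@.033: [0.155 0.001 0.033]
top spacer_brass [335.  198.6] 0.4 mouth@.033: [0.179 0.004 0.033]
side spacer_brass [229.5 157.6] 0.2 mouth@.033: [-0.227 -0.244  0.033]
```

Emit:
apply_moves([
  [0.15,0,0,0],
  [0.15,0,0,0],
  [0.15,0,0,0],
  [0.15,0,0,0],
  [0.15,0,-1.5,0],
  [0.15,0,-4,0],
  [0.15,0,-6.5,0],
  [2,0,-8.5,0],
  [5,0,-8.5,0],
  [8,0,-8.5,0],
], claw=0.4)

```text
clock: 16.33
position: [0.5277, -0.0705, 0.1326]
tool_rot: [3.139, -0.0, 1.356]
force: [0.2, 0.2, -0.3]
grip_width: 0.0513
```

Emit:
apply_moves([
  [3,0,0,0],
  [6,0,0,0],
  [8,0,0,0],
  [8,0,0,0],
  [8,0,0,0],
  [8,0,0,0],
  [8,0,0,0],
  [8,0,0,0],
  [8,0,0,0],
  [8,0,0,0],
], claw=0.85)

```text
clock: 17.17
position: [0.5438, 0.0072, 0.1314]
tool_rot: [3.141, 0.0, 1.358]
force: [-0.2, -0.1, 0.3]
grip_width: 0.0129
```

```bash
python3 see.py; python3 - <<'E'
from h import *
g=cams.grab_frame('side');f=cams.grab_frame('top')
a=overlay(g,W,0,(265,160,365,280),4); b=overlay(f,W,0,(280,155,380,235),4)
im=np.zeros((480,800,3),np.uint8); im[:,:400]=a; im[:320,400:]=b; cv2.imwrite('pics/o4.png',im)
E
```

```text
17.1667 [-0.2 -0.1  0.3] [1.05491158e-01 8.69441768e-05 1.31364147e-01]
side spacer_steel [319.7 223. ] 0.48 mouth@.033: [0.144 0.005 0.033]
```

View pics/o4.png

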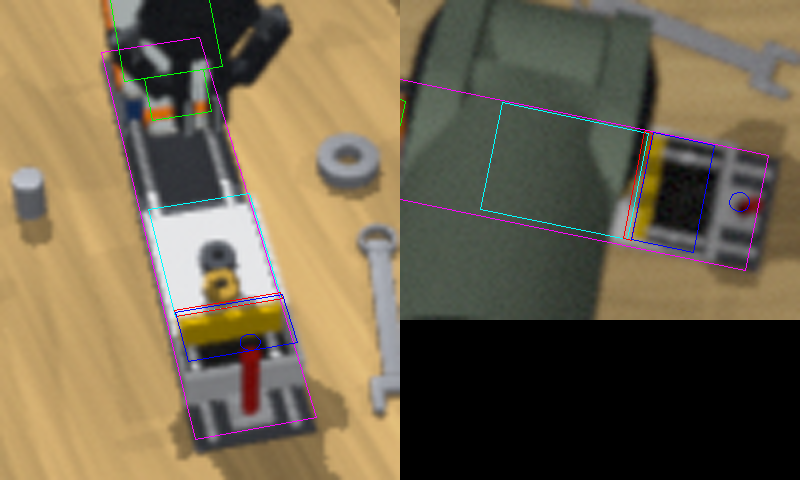

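Steel is at side crop (217,257) and brass at (221,285), in line at mouth y of about 0 to 4 mm. I'll lower behind the steel spacer.

Emit:
apply_moves([
  [0,0.2,2,0],
  [0,0.2,4.5,0],
  [0,0.2,7,0],
  [0,0.2,8.5,0],
  [0,0.2,9.3,0],
  [0,0.2,9.6,0],
  [0,0.2,9.8,0],
  [0,0.2,9.9,0],
  [0,0.2,9.9,0],
  [0,0.2,9.9,0],
])

```text
clock: 18.4
position: [0.5462, 0.0073, 0.033]
tool_rot: [3.141, -0.0, 1.359]
force: [0.1, -0.0, -1.1]
grip_width: 0.013
```

Emit:
apply_moves([
  [-0.6,0,0.15,0],
  [-1.2,0,0.15,0],
  [-1.8,0,0.15,0],
  [-2.4,0,0.15,0],
  [-2.9,0,0.15,0],
  [-3.4,0,0.15,0],
  [-3.9,0,0.15,0],
  [-4.4,0,0.15,0],
  [-4.9,0,0.15,0],
  [-4.9,0,0.15,0],
])

```text
clock: 19.23
position: [0.5353, -0.0419, 0.0309]
tool_rot: [3.141, 0.0, 1.358]
force: [-0.4, -0.3, -0.2]
grip_width: 0.0125
```

```bash
python3 see.py; python3 crop.py d3
```

```text
19.2333 [-0.4 -0.3 -0.2] [0.15523005 0.00223835 0.03087694]
side spacer_steel [318.4 228.7] 0.63 mouth@.033: [ 0.165 -0.004  0.033]
```

View pics/d3.png

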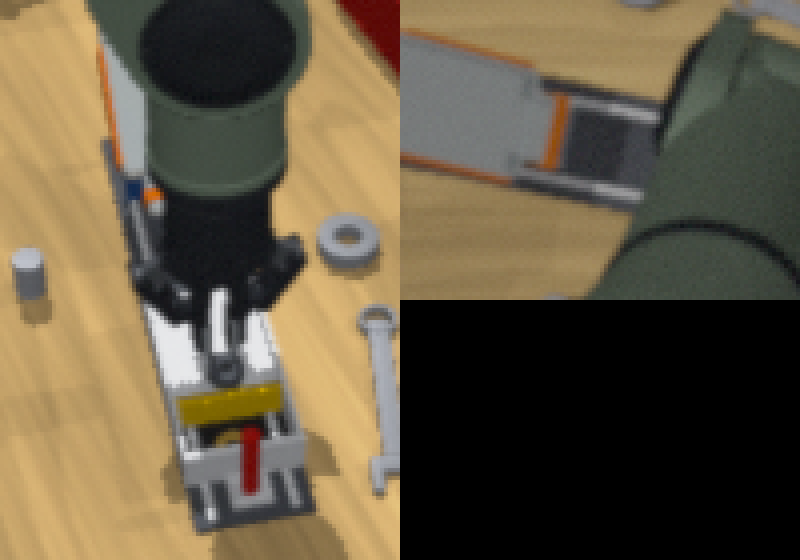

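The brass spacer is in the pocket at (230,437). The steel one is at the lip at (227,370). I'll continue the push, raising the tips over the crest.

Emit:
apply_moves([
  [-0.4,0,0,0],
  [-0.8,0,0,0],
  [-1.2,0,0,0],
  [-1.6,0,0,0],
  [-1.8,0,-0.2,0],
  [-2.1,0,-0.45,0],
  [-2.4,0,-0.5,0],
  [-2.8,0,-0.5,0],
  [-3.2,0,-0.5,0],
  [-3.5,0,-0.5,0],
])

```text
clock: 20.47
position: [0.528, -0.0754, 0.0358]
tool_rot: [3.142, 0.0, 1.359]
force: [0.1, -0.1, 0.3]
grip_width: 0.0132
```

Emit:
apply_moves([
  [0,0,0,0],
  [0.5,0,-0.5,0],
  [0.5,0,-2,0],
  [0.5,0,-5,0],
  [1,0,-8,0],
  [4,0,-9,0],
  [8,0,-10,0],
  [11,-2,-10,0],
  [13,-6,-10,0],
  [14,-10,-10,0],
])

```text
clock: 21.3
position: [0.4617, 0.0849, 0.1359]
tool_rot: [3.141, -0.001, 1.361]
force: [0.4, 0.2, -0.1]
grip_width: 0.013
```

```bash
python3 see.py; python3 - <<'E'
from h import *
g=cams.grab_frame('side');f=cams.grab_frame('top')
a=overlay(g,W,0,(290,200,370,280),5)*0+cv2.resize(g['color'][200:280,290:370,::-1],None,fx=5,fy=5,interpolation=3); b=cv2.resize(f['color'][165:235,300:380,::-1],None,fx=5,fy=5,interpolation=3)
im=np.zeros((400,800,3),np.uint8); im[:,:400]=a; im[:350,400:]=b; cv2.imwrite('pics/e1.png',im)
E
```

```text
21.3 [ 0.4  0.2 -0.1] [ 0.04717789 -0.09686826  0.13587499]
top spacer_steel [350.4 200.4] 0.37 mouth@.033: [0.225 0.008 0.033]
top spacer_brass [352.1 205.6] 0.4 mouth@.033: [ 0.233 -0.006  0.033]
side spacer_steel [324.9 243.7] 0.53 mouth@.033: [0.225 0.003 0.033]
```

View pics/e1.png

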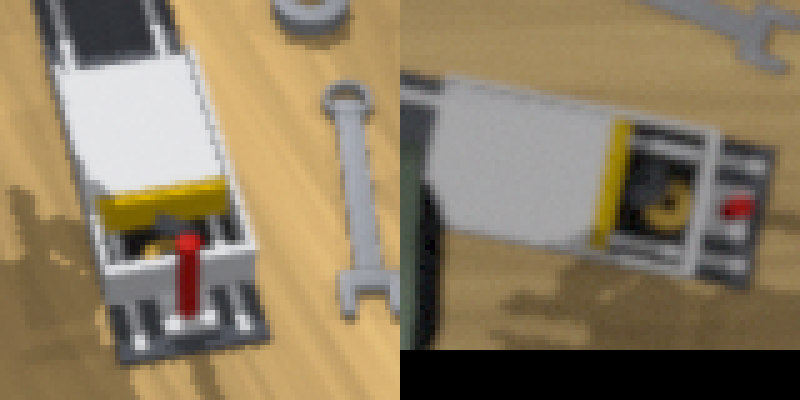

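Both spacers are in the pocket, with the steel one leaning on the brass one. I'll check its height by triangulation before handing in.

```bash
python3 - <<'E'
from h import *
fs=[cams.grab_frame(c) for c in('side','top')]
for u,v in(((324.2,245.6),(350,201.2)),((324.9,243.7),(350.4,200.4))):
    p=tri(fs,[u,v]); print(mouthco(p).round(4), 'lip x',(mouthco(p)[0]-.193).round(4),'z-lip',(p[2]-.0315).round(4))
im=cv2.resize(fs[0]['color'][232:262,305:350,::-1],None,fx=10,fy=10,interpolation=2)
im2=cv2.resize(fs[1]['color'][185:225,338:368,::-1],None,fx=10,fy=10,interpolation=2)
o=np.zeros((400,780,3),np.uint8);o[:300,:450]=im;o[:400,470:770]=im2;cv2.imwrite('pics/e2.png',cv2.convertScaleAbs(o,alpha=1.5))
E
```

```text
[0.2244 0.0035 0.0238] lip x 0.0314 z-lip -0.0077
[0.2245 0.0055 0.0321] lip x 0.0315 z-lip 0.0006
```

View pics/e2.png

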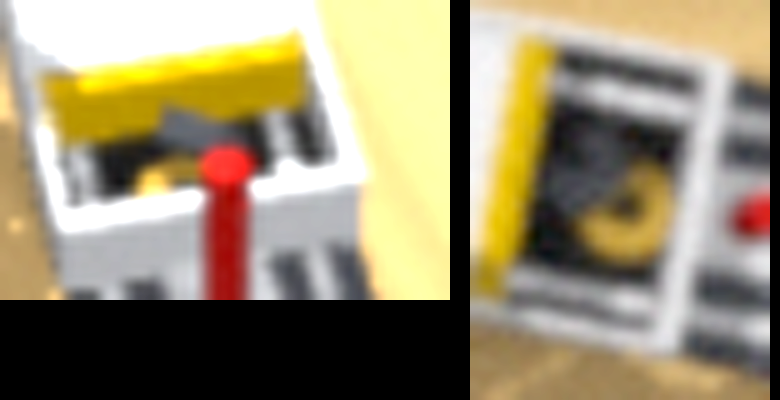

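```bash
python3 - <<'E'
from h import *
from scipy.optimize import least_squares
fs=[cams.grab_frame(c) for c in('side','top')]
for u in((321.5,242.5),(328.3,244.5),(324.5,246.8)):
    print(u,[mouthco(onz(fs[0],u,z)).round(3).tolist() for z in(.015,.025,.035)])
print('brass',mouthco(onz(fs[1],(353.5,205.5),.0165)))
t=np.linspace(0,2*np.pi,60); circ=np.array([[.014*np.cos(a),.014*np.sin(a),h] for h in(-.005,.005) for a in t])
box=[np.array([321,242.5,329,246.8]),np.array([345.8,196.5,354.8,206.5])]
def res(q):
    P=R.from_rotvec([q[3],q[4],0]).apply(circ)+q[:3]; r=[]
    for f,b in zip(fs,box):
        uv=np.array([proj(f,W(p)) for p in P]); r+=list(np.r_[uv.min(0),uv.max(0)]-b)
    return np.array(r)
for a in(0,.5,-.5,1):
  for b in(0,.5,-.5,1,-1):
    s=least_squares(lambda q:np.r_[res(q),0],[.212,.005,.018,a,b])
    print(round(s.cost,2),s.x.round(4),'z-lip',round(s.x[2]-.0315,4),s.fun.round(1)[:8]) if s.cost<8 else 0
E
```

```text
(321.5, 242.5) [[0.205, -0.003, 0.015], [0.212, -0.005, 0.025], [0.22, -0.006, 0.035]]
(328.3, 244.5) [[0.216, 0.015, 0.015], [0.224, 0.013, 0.025], [0.232, 0.011, 0.035]]
(324.5, 246.8) [[0.222, 0.002, 0.015], [0.23, 0.001, 0.025], [0.237, -0.001, 0.035]]
brass [ 0.23795592 -0.00366079  0.0165    ]
1.05 [ 0.2252  0.0041  0.0286 -0.1736 -0.7914] z-lip -0.0029 [-0.5 -0.1  1.2 -0.  -0.5  0.3  0.2  0.4]
1.05 [0.2252 0.0041 0.0286 0.4971 2.263 ] z-lip -0.0029 [-0.5  0.   1.2 -0.1 -0.4  0.3  0.2  0.4]
0.96 [ 0.2252  0.0041  0.0284 -0.2202 -0.9866] z-lip -0.0031 [-0.5 -0.1  1.2  0.1 -0.1  0.3 -0.1  0.4]
0.96 [ 0.2252  0.0041  0.0284 -0.2201 -0.9862] z-lip -0.0031 [-0.5 -0.1  1.2  0.1 -0.1  0.3 -0.1  0.4]
0.96 [ 0.2252  0.0041  0.0285 -0.2136 -0.9591] z-lip -0.003 [-0.5 -0.   1.2 -0.1 -0.2  0.3 -0.1  0.4]
1.05 [0.2252 0.0041 0.0286 0.4959 2.256 ] z-lip -0.0029 [-0.5  0.   1.2 -0.1 -0.4  0.3  0.2  0.4]
0.97 [ 0.2252  0.0041  0.0284 -0.2208 -0.9891] z-lip -0.0031 [-0.5 -0.2  1.2  0.1 -0.1  0.3 -0.1  0.4]
0.96 [0.2252 0.0041 0.0285 0.468  2.0998] z-lip -0.003 [-0.5 -0.   1.2 -0.  -0.2  0.3 -0.
[... 428 characters left out ...]
  0.0041  0.0284 -0.22   -0.9858] z-lip -0.0031 [-0.5 -0.1  1.2  0.1 -0.1  0.3 -0.1  0.4]
0.96 [ 0.2252  0.0041  0.0284 -0.218  -0.9772] z-lip -0.0031 [-0.5 -0.1  1.2  0.  -0.2  0.3 -0.1  0.4]
0.96 [ 0.2252  0.0041  0.0285 -0.2153 -0.9662] z-lip -0.003 [-0.5 -0.   1.2 -0.  -0.2  0.3 -0.1  0.4]
0.96 [ 0.2252  0.0041  0.0284 -0.22   -0.9855] z-lip -0.0031 [-0.5 -0.1  1.2  0.1 -0.1  0.3 -0.1  0.4]
7.74 [ 0.2252  0.0041  0.0285  1.6521 -1.1509] z-lip -0.003 [ 0.2 -2.7  0.4  2.7 -0.3  0.6 -0.   0. ]
1.05 [0.2252 0.0041 0.0286 0.4957 2.2546] z-lip -0.0029 [-0.5  0.1  1.2 -0.1 -0.4  0.3  0.2  0.4]
0.97 [ 0.2252  0.0041  0.0284 -0.2207 -0.9884] z-lip -0.0031 [-0.5 -0.1  1.2  0.1 -0.1  0.3 -0.1  0.4]
```

The fit puts the steel disc steeply tilted, with its centre only 3 to 10 mm below the crest, so the margin is uncertain. I'll press it down gently from above so that it lies flatter.

Emit:
apply_moves([
  [-2,1.5,0,0],
  [-5,3,0,0],
  [-8,5,0,0],
  [-11,7,0,0],
  [-14,9,0,0],
  [-17,10,0,0],
  [-17.9,10.1,1,0],
  [-17.9,10.1,3,0],
  [-17.9,10.1,5,0],
  [-17.9,10.1,7,0],
], claw=1)

```text
clock: 22.73
position: [0.5232, -0.115, 0.0649]
tool_rot: [3.141, -0.0, 1.358]
force: [0.3, -0.1, -0.3]
grip_width: -0.0004
```

Emit:
apply_moves([
  [0,0,1,0],
  [0,0,1.8,0],
  [0,0,2.2,0],
  [0,0,2.5,0],
  [0,0,2.7,0],
  [0,0,2.9,0],
  [0,0,3.0,0],
  [0,0,3.0,0],
  [0,0,3.0,0],
  [0,0,3.0,0],
])

```text
clock: 23.57
position: [0.5233, -0.1144, 0.036]
tool_rot: [3.141, -0.0, 1.359]
force: [-0.3, 0.2, 0.6]
grip_width: 0.0002
```

```bash
python3 see.py
```

```text
23.5667 [-0.3  0.2  0.6] [0.22857507 0.00613003 0.03603375]
```

Emit:
apply_moves([
  [0.1,0,0.1,0],
  [0.2,0,0.2,0],
  [0.2,0,0.3,0],
  [0.2,0,0.4,0],
  [0.2,0,0.5,0],
  [0.2,0,0.55,0],
  [0.2,0,0.6,0],
  [0.2,0,0.6,0],
  [0.2,0,0.6,0],
  [0.2,0,0.6,0],
])

```text
clock: 24.7
position: [0.5235, -0.1123, 0.0296]
tool_rot: [-3.141, 0.0, 1.359]
force: [0.1, -0.0, 0.4]
grip_width: 0.0001
```

Emit:
apply_moves([
  [0,0,0.1,0],
  [0,0,0.2,0],
  [0,0,0.3,0],
  [0,0,0.35,0],
  [0,0,0.4,0],
  [0,0,0.45,0],
  [0,0,0.5,0],
  [0,0,0.5,0],
  [0,0,0.5,0],
  [0,0,0.5,0],
])

```text
clock: 25.53
position: [0.5246, -0.113, 0.0259]
tool_rot: [3.139, -0.0, 1.358]
force: [-1.7, -0.8, 23.3]
grip_width: -0.0
```

At a tip height of about 26 mm the tip meets the steel firmly (23 N). The disc's top is therefore at about 27 mm and its centre well over 5 mm below the crest. I'll retract.

Emit:
apply_moves([
  [0,0,-0.5,0],
  [0,0,-2,0],
  [0,0,-5,0],
  [0,0,-8,0],
  [0,0,-11,0],
  [3,-2,-12,0],
  [6,-5,-12,0],
  [9,-8,-12,0],
  [12,-11,-12,0],
  [12,-11,-12,0],
])

```text
clock: 26.37
position: [0.4375, 0.034, 0.1444]
tool_rot: [-3.138, -0.001, 1.366]
force: [1.2, 1.1, 0.2]
grip_width: -0.0001
```

```bash
python3 - <<'E'
from h import *
fs=[]
for c in('side','top'):
    f=cams.grab_frame(c); fs.append(f); save(f,'fin_'+c)
    for k,z in(('spacer_steel',.019),('spacer_brass',.0115),('lip',.0315),('handle',.075)):
        for r in cams.pinpoint(c,k)[:1]: print(c,k,round(r['score'],2),mouthco(onz(f,r['uv'],z)).round(3), 'dx lip',round(mouthco(onz(f,r['uv'],z))[0]-.193,3))
a=cv2.imread('pics/side0.png').astype(int);b=cv2.imread('pics/fin_side.png').astype(int)
d=(abs(a-b).max(2)>60).astype('uint8');n,l,s,c=cv2.connectedComponentsWithStats(d);print([x.tolist() for x in s[1:] if x[4]>25])
s=telemetry.observe();print(s['clock'],s['position'],s['force'])
E
```

```text
side spacer_steel 0.59 [0.205 0.014 0.019] dx lip 0.012
side lip 0.75 [ 0.207 -0.002  0.031] dx lip 0.014
side handle 0.86 [0.281 0.007 0.075] dx lip 0.088
top spacer_steel 0.48 [-0.056 -0.04   0.019] dx lip -0.249
top spacer_brass 0.42 [ 0.231 -0.003  0.012] dx lip 0.038
top lip 0.91 [0.192 0.    0.032] dx lip -0.001
top handle 0.86 [0.27  0.003 0.075] dx lip 0.077
[[0, 0, 15, 4, 36], [122, 0, 34, 27, 346], [151, 0, 12, 20, 104], [160, 0, 113, 103, 2850], [3, 4, 47, 43, 1467], [128, 42, 10, 55, 305], [97, 44, 31, 67, 972], [59, 74, 38, 9, 213], [243, 77, 55, 119, 3453], [26, 78, 25, 11, 168], [106, 119, 21, 46, 652], [253, 126, 6, 7, 26], [46, 160, 9, 7, 42], [47, 168, 8, 5, 29], [121, 169, 11, 15, 82], [144, 171, 29, 77, 1140], [310, 173, 8, 8, 50], [297, 175, 7, 7, 46], [133, 185, 10, 21, 80], [87, 191, 31, 28, 353], [143, 206, 9, 29, 74], [33, 215, 47, 52, 569], [308, 232, 27, 8, 74], [311, 245, 30, 8, 68], [168, 312, 5, 16, 53]]
26.8667 [0.44147622 0.02732124 0.14470538] [-0.05488739 -0.81763894 -0.42821786]
```

```bash
python3 - <<'E'
import cv2,numpy as np,glob
for c in('side','top'):
    for n in(f'{c}0',f'fin_{c}'):
        im=cv2.imread(f'pics/{n}.png'); x=im[190:280,280:400] if c=='side' else im[170:230,310:400]
        h=cv2.cvtColor(x,cv2.COLOR_BGR2HSV)
        y=(h[...,0]>22)&(h[...,0]<32)&(h[...,1]>200); r=((h[...,0]<6)|(h[...,0]>174))&(h[...,1]>160)
        for m in(y,r):
            v,u=np.where(m); print(n,len(u),u.min(),u.mean().round(1),u.max(),v.min(),v.mean().round(1),v.max())
E
```

```text
side0 155 30 41.7 53 44 48.2 53
side0 59 44 46.3 49 53 60.0 69
fin_side 134 30 41.8 54 45 49.1 54
fin_side 52 45 46.9 49 55 61.8 70
top0 71 26 28.9 33 19 30.8 42
top0 15 51 53.7 56 34 35.3 37
fin_top 64 27 29.9 33 20 31.9 43
fin_top 13 34 53.3 57 35 35.9 37
```

The tray sits about 3 mm further out than at the start, so it is at its outer stop. I'll hand the job in.

```bash
python3 -c "
from workcell import workorder; print(workorder.job_done())"
```

```text
the job is handed in; nothing more can be done
None
```

I slid the tray fully in and tapped the bottle's right side twice, dropping first the brass spacer and then the steel one. I then slid the tray back out to its stop and pushed both spacers over the yellow lip into the pocket. The job was handed in at about 27 s with the gripper clear of everything. It reported no verdict.

**Last checks**
- **Tray:** it sits about 3 mm further out than at the start, which fits it being against its outer stop.
- **Spacers:** the last picture I viewed showed both in the pocket, with the steel one leaning on the brass one.
- **Steel spacer height:** a rough fit to the pictures put its centre only 3 mm below the lip's crest, where at least 5 mm is needed. I then pressed it gently from above with the shut fingers. They met it only at about 26–27 mm above the bench (23 N), so by my estimate its centre is about 10 mm below the crest. I trust the touch more, but took no clear picture after it.
- **Trained networks:** after the press they disagreed. The top camera gave a clearly wrong place for the steel spacer and the side camera put it in the pocket. Only the top camera found the brass spacer, also in the pocket.
- **Other things on the bench:** I meant to touch none of them, and saw none shifted in the pictures. I did not measure their positions.

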